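# Centre the drip coffee filter on its cup

## Task

The metal drip coffee filter was set down to one side on its cup and would drip over the edge. With light taps or nudges of the fingertips, move it sideways until it sits centred on the mouth of the cup, flat on the rim, then leave it. Do not lift or squeeze the filter or let it tip, leave the cup standing where it is, and do not disturb the other things on the tray.

Things in the scene. Friction and masses are not known exactly. Their poses are not given: they have to be found in the camera images.
- cup_mouth (a point): Centre of the mouth of the white handleless cup under the filter, level with its rim (88 mm above the worktop); z up. Rim 72 mm across outside, 64 mm inside.
- filter_base (a point): Centre of the underside of the loose metal drip filter, lying flat on the cup's rim, at the start 14 to 23 mm off the cup's axis in any direction; z up. Round; at the bottom a flat flange 92 mm across, 5 mm thick, which overhangs the rim by 10 mm all round when centred. It slides on the rim at about 0.5 to 2 N and tips off if pushed outwards or pressed down where it overhangs.
- cup: The same cup, loose: 80 mm high, 58 mm across at the foot, about 240 g; origin at the centre of its underside, z up. It is round; its yaw means nothing.
- filter: The same filter, 100 to 210 g; origin at the centre of its underside, z up. Above the flange a closed chamber 65 mm across, topped by a lid 70 mm across, 44 to 53 mm above the underside; a knob 11 mm across on the lid, its top 65 mm above the underside. Thin sheet metal: it takes no more than about 5 N from the fingers.
- milk_can: Bystander: closed can, 72 mm across, 70 mm high, origin at the centre of its underside.
- jar: Bystander: small closed glass jar with metal lid, 52 mm across, 62 mm high, origin at the centre of its underside.
- spare_cup: Bystander: empty cup of the same shape as the one under the filter, 72 mm across, 80 mm high, origin at the centre of its underside.
- spoon: Bystander: metal teaspoon 140 mm long lying along the near edge of the tray, origin under its middle.
- tray: Fixed wooden tray 340 by 460 mm, floor 8 mm and edge 20 mm above the worktop, handles on its short edges up to 40 mm; the cup and the bystanders stand on its floor. Origin at the centre of its underside, x along the short side.
There are look-alikes about, which are no part of the job. What is shaped like the filter but blue or purple is not meant.

How it is judged (in metres and radians):
At the end, for the whole second after the job is handed in: The filter rests flat on the cup's rim (within 3 mm of height and 0.05 rad), its axis within 7 mm of the cup's axis, at rest; the cup upright and within 12 mm of where it stood; can, jar, spare cup and spoon within 15 mm of where they were (horizontal distance between filter_base and cup_mouth below 0.007 m and z of filter_base in the frame of cup_mouth between -0.003 and 0.003 m and angle between each of filter, cup's own z axis and vertical below 0.05 rad and linear speed of filter below 0.01 m/s and distance of cup from where it was at the start of the episode below 0.012 m and distance of each of milk_can, jar, spare_cup, spoon from where it was at the start of the episode below 0.015 m); the robot touches nothing.
It fails at once if the filter is lifted off the cup (more than 8 mm above the rim) (z of filter_base in the frame of cup_mouth above 0.008 m).
It fails at once if the filter tips by more than 0.2 rad (angle between filter's own z axis and vertical above 0.2 rad).
It fails at once if the filter is pushed, struck or squeezed with more than 5.5 N (contact force between any of the fingers, the arm and filter above 5.5 N).
It fails at once if the cup is moved more than 12 mm or tipped by more than 0.15 rad (distance of cup from where it was at the start of the episode above 0.012 m or angle between cup's own z axis and vertical above 0.15 rad).
It fails at once if another thing on the tray is disturbed (moved more than 15 mm) (distance of any of milk_can, jar, spare_cup, spoon from where it was at the start of the episode above 0.015 m).
It also fails if it takes over 48 s, if anything falls off the work surface, if the arm or the gripper's body presses on something with over 40 N, if the wrist force passes 120 N, or if a joint passes its speed limit or range.

## Robot

A 7-joint arm with a two-finger parallel gripper is mounted at the origin on the work surface. World frame = base frame: x ahead of the robot, y to its left, z up, the work surface at z = 0. Lengths are in mm, angles in degrees, forces in N, time in s.
With the tool pointing down it reaches from about 400 to 850 mm from the base axis. Payload 4.5 kg.
Tool frame: the origin (TCP) lies at the very end of the fingers, on their centre line; the grasp point (between the pads) lies 19 mm behind it; x points along the fingers, z is the direction in which the jaws open and shut, and the axes are right-handed (so a half turn about x gives the same grasp; the last joint's range is limited). The gripper opens to 88 mm and grips with 3 to 60 N. Pads are 18 mm wide; open, the fingers measure 123 mm over their backs; the gripper's body (75 mm by 187 mm) begins 45 mm behind the grasp point.
Start: joints at [65.764, 39.483, -11.15, 89.685, 9.013, 51.709, -12.324], TCP at [275.705, -560.928, 238.743] pointing down, gripper open.
Joint ranges: [-172.22, 172.22], [-26.19, 119.32], [-84.43, 86.54], [7.71, 146.69], [-57.33, 237.33], [2.42, 119.75], [-152.13, 152.13]. Speed limits (degrees/s): [147.25, 147.25, 180, 180, 180, 180, 180].

## Interface

Orientations are given as [roll, pitch, yaw] about the fixed x, y, z axes, in that order (R = Rz(yaw) Ry(pitch) Rx(roll)).
In Python, from workcell import env gives the robot as it stands.
- The arm moves only by the tool drive_tool, never from a script. Its argument "series" is a list of rows, each an object of numbers: "x", "y", "z": the shift along the tool's x, y, z in m; "wx", "wy", "wz": the turn, a rotation vector about the tool's x, y, z in rad; "grip": the opening, from 0 (shut) to 1 (fully open). A call has 1 to 10 rows; each row shifts and turns the commanded pose from where the row before left it, along the tool's axes as they then stand; what a row does not reach is not made up. A row lasts 1/10 s, in which the tool goes at most 50 mm and 8.59 degrees, less where a joint would pass 70% of its speed; a pose out of reach is approached as far as the arm can. A call with a gripper value outside its range is refused whole. The fingers move at their own pace and stop on an object; "squeeze" is the grip in N (left out, the last holds). Time passes only in rows, so rows that do not move let the fingers close. It gives the time, the measured TCP pose, the force and the opening at its end, in the units of the state.
- env.sense(): the state, without advancing time (a new reading comes with each control period).
- env.grab_frame(name): name is "scene" or "top" or "wrist"; returns a dict with "pixels" (420x560x3 uint8, blue, green, red), "K" (3x3 intrinsics, pixels), "k1" (the pictures are not rectified: a ray, as slopes to the right and down, at radius r is drawn at 1 + k1 r^2 times it, then the intrinsics apply), "position" and "orientation" of the camera in the world. Camera axes: x right, y down, z forward; pixel columns grow to the right and rows downward; lengths in mm; the calibration is good to about 2 mm. A picture is of the moment at which its call begins. There is no depth.
- env.finish_job(): hands the job in, once; it reports no verdict.
Trained networks look in a picture, given as the dict that the camera call returned (one of the last four; its "shot" number tells which), for a name from the list of things; names that differ only in an ending like _2 or _b are one class to them, and where a whole thing is asked for, a point or a joint stands for the part that bears it (a point fixed in the world has none). Each returns a list of dicts, best first, with "confidence" (0 to 1); they miss things now and then, are a little off and sometimes report something else, mostly with a low value. They report only what shows in the picture. A call takes as long as a camera call. They do not tell look-alikes from the thing itself.
- env.cut_out(picture, query): "pixels" (420x560 bool, what is visible of it) and "bbox" ([left, top, width, height] in pixels, round what is visible of it).
- env.spot_point(picture, query): "location" ([column, row] in pixels: a listed point, or the origin of a listed thing).
The state is a dict: "time_s": time; "q": joint angles; "joint_vel": joint speeds; "tau": joint torques, N m; "ee_pos": TCP position; "tool_rot": TCP orientation; "contact_force": force on the tool from outside, world axes, zero at the start; "wrist_torque": the same for the moment, N m; "gripper_width": opening from 0.0 (shut) to 1.0 (fully open).
Only numpy, scipy, OpenCV 4.12 (cv2) and the standard library are available. Lean on these libraries where they do the work, as an engineer would, in place of code of your own. Each camera call takes 0.05 s, during which the arm holds its last target. There are 200 camera calls.

## Working session

There is one attempt and no reset: what is moved stays moved. The work goes in short steps, Python scripts to look and compute and a tool call to move; the robot and the scene stay as the last step left them, time stands still between calls to the robot, and variables do not carry over. Pictures are saved under pics/ and viewed, about 8 in all and at most 12, crops included, and the job is handed in when it is done.

Besides the shell and the picture viewer there is one more tool, called after "Call:" as name([rows], argument=value, ...), one row to a line, values as JSON. drive_tool: Moves the arm, as the interface text tells. Its arguments: {"type":"object","properties":{"series":{"type":"array","items":{"type":"object","properties":{"x":{"type":"number"},"y":{"type":"number"},"z":{"type":"number"},"wx":{"type":"number"},"wy":{"type":"number"},"wz":{"type":"number"},"grip":{"type":"number"}}}},"squeeze":{"type":"number"}},"required":["series"]}

```bash
mkdir -p pics; ls
cat > h.py <<'E'
import numpy as np, cv2
from scipy.spatial.transform import Rotation as R
from workcell import env
def rays(f,px):
    px=np.atleast_2d(px).astype(float); K=np.array(f["K"]); d=(px-[K[0,2],K[1,2]])/[K[0,0],K[1,1]]
    u=d.copy()
    for _ in range(20): u=d/(1+f["k1"]*(u**2).sum(1,keepdims=True))
    return np.c_[u,np.ones(len(u))]@rot(f).T
def rot(f):
    o=np.array(f["orientation"],float)
    return o if o.shape==(3,3) else R.from_euler("xyz",o,degrees=True).as_matrix()
def onz(f,px,z):
    r=rays(f,px); p=np.array(f["position"]); return p+r*((z-p[2])/r[:,2])[:,None]
def proj(f,P):
    c=(np.atleast_2d(P)-f["position"])@rot(f); u=c[:,:2]/c[:,2:]; u=u*(1+f["k1"]*(u**2).sum(1,keepdims=True))
    K=np.array(f["K"]); return u*[K[0,0],K[1,1]]+[K[0,2],K[1,2]]
E
python3 - <<'E'
from h import *
s=env.sense(); print({k:np.round(v,3) for k,v in s.items()})
for n in ("scene","top"):
    f=env.grab_frame(n); cv2.imwrite(f"pics/{n}.png",f["pixels"]); print(n,f["position"],f["orientation"],f["k1"],f["K"])
    for q in ("filter_base","cup_mouth","milk_can","jar","spare_cup","spoon","tray"):
        z=88 if q in("filter_base","cup_mouth") else 8
        for d in env.spot_point(f,q)[:3]: print(q,np.round(d["location"],1),round(d["confidence"],2),onz(f,d["location"],z)[0].round())
E
```

```text
pics
{'time_s': np.float64(0.0), 'q': array([ 65.765,  39.533, -11.147,  89.747,   9.014,  51.71 , -12.324]), 'joint_vel': array([ 0.009,  0.049, -0.026,  0.097, -0.043, -0.025, -0.074]), 'tau': array([ 1.0000e-03, -5.2757e+01, -1.2670e+00, -1.5343e+01, -5.3000e-02,
        6.0000e-03,  0.0000e+00]), 'ee_pos': array([ 275.344, -560.355,  237.907]), 'tool_rot': array([-175.718,   89.893,  120.462]), 'contact_force': array([-0.285,  0.036,  0.215]), 'wrist_torque': array([-0.019,  0.056,  0.047]), 'gripper_width': np.float64(1.003)}
scene [1505.96484082  -88.68697871  821.36476844] [-129.95617973   -0.28069555   88.93089737] -0.14451758456741495 [[502.6957911    0.         284.92211107]
 [  0.         502.6957911  208.90420668]
 [  0.           0.           1.        ]]
filter_base [143.9 251.7] 0.94 [ 766. -365.   88.]
filter_base [271.  193.7] 0.88 [ 575. -101.   88.]
filter_base [303.  306.5] 0.87 [913. -41.  88.]
cup_mouth [280.5 219.3] 0.27 [667. -79.  88.]
milk_can [349.9 200.4] 0.65 [503. 102.   8.]
jar [351.5 240.2] 0.96 [652.  88.   8.]
spare_cup [216.  212.8] 0.83 [ 548. -239.    8.]
spoon [287.8 188.6] 0.59 [452. -57.   8.]
tray [279.2 218.6] 0.66 [572. -81.   8.]
top [ 469.54202321  -76.8990262  1053.36316651] [-169.15419139   -0.87373213  -88.42100736] -0.12374599558672872 [[468.72747308   0.         288.42226992]
 [  0.         468.72747308 203.94317651]
 [  0.           0.           1.        ]]
filter_base [434.7 293.1] 0.96 [ 476. -394.   88.]
filter_base [427.2 203.7] 0.76 [ 664. -382.   88.]
filter_base [270.6 134.3] 0.71 [807. -44.  88.]
cup_mouth [291.  249.6] 0.59 [559. -94.  88.]
milk_can [200.3 272.4] 0.87 [510. 104.   8.]
jar [211.9 215.3] 0.73 [639.  85.   8.]
spare_cup [354.6 263.1] 0.63 [ 540. -239.    8.]
spoon [271.1 307.9] 0.61 [437. -56.   8.]
tray [282.4 259.1] 0.68 [545. -77.   8.]
```

View pics/scene.png

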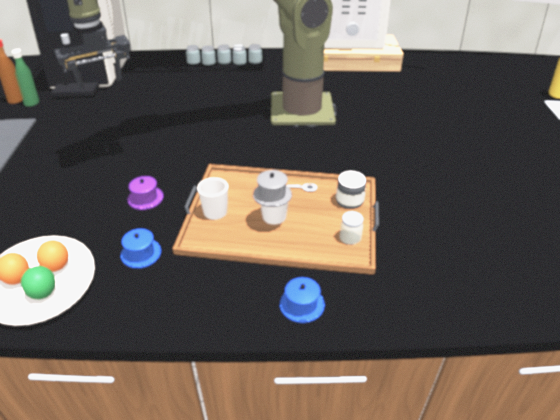

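View pics/top.png

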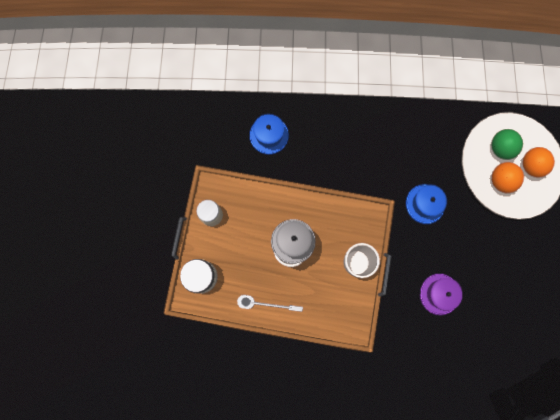

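The meant filter is the grey one on the white cup, at scene (272,190) and top (293,240). The look-alikes are blue at scene (138,247) and (302,298), and purple at (144,190). They are the wrong colour and stand on the worktop. I'll confirm with an enlarged crop and fit silhouettes to get the poses.

```bash
cat >> h.py <<'E'
from scipy.optimize import minimize
a=np.linspace(0,2*np.pi,60)
def sil(f,xy,parts):
    m=np.zeros((420*4,560*4),np.uint8)
    for (z0,r0,z1,r1) in parts:
        P=np.vstack([np.c_[xy[0]+r*np.cos(a),xy[1]+r*np.sin(a),0*a+z] for z,r in((z0,r0),(z1,r1))])
        h=cv2.convexHull(((proj(f,P)+.5)*4).astype(np.float32)); cv2.fillConvexPoly(m,np.round(h*16).astype(np.int32),255,shift=4)
    return cv2.resize(m,(560,420),interpolation=cv2.INTER_AREA)/255.
FIL=[(88,46,93,46),(93,32.5,132,32.5),(132,35,141,35),(141,5.5,153,5.5)]
CUP=[(8,29,88,36)]
def masks(f,guess):
    out=[]
    for q in("filter","cup"):
        p=proj(f,[[guess[0],guess[1],105 if q=="filter" else 60]])[0]
        c=[d for d in env.cut_out(f,q) if abs(np.array(d["bbox"][:2])+np.array(d["bbox"][2:])/2-p).max()<max(d["bbox"][2:])*.6]
        print(q,[(d["bbox"],round(d["confidence"],2)) for d in c[:3]]); out.append(c[0]["pixels"] if c else None)
    return out
def fit(fs,ms,xf,xc):
    def cost(v):
        t=0
        for f,(mf,mc) in zip(fs,ms):
            s=sil(f,v[:2],FIL)
            n=1./max(s.sum(),1)
            if mf is not None: t+=np.abs(s-mf).sum()*n
            if mc is not None: t+=np.abs(sil(f,v[2:],CUP)*(1-s)-mc).sum()*n
        return t
    x0=np.r_[xf,xc]; sx=np.vstack([x0]+[x0+12*e for e in np.eye(4)])
    r=minimize(cost,x0,method="Nelder-Mead",options=dict(initial_simplex=sx,xatol=.2,fatol=1e-4))
    return r.x,r.fun
def overlay(f,v,n,w=70,s=5):
    im=f["pixels"].copy(); c=proj(f,[[v[2],v[3],90]])[0].astype(int); x0,y0=np.maximum(c-[w,w*3//4],0)
    im=im[y0:y0+w*3//2,x0:x0+2*w]; im=cv2.resize(im,None,fx=s,fy=s,interpolation=cv2.INTER_CUBIC)
    for xy,z,r,col in((v[:2],88,46,(0,0,255)),(v[2:],88,36,(0,255,0)),(v[2:],8,29,(0,255,0)),(v[:2],141,35,(255,0,255))):
        P=proj(f,np.c_[xy[0]+r*np.cos(a),xy[1]+r*np.sin(a),0*a+z]); cv2.polylines(im,[np.round((P+.5-[x0,y0])*s).astype(np.int32)],True,col,1)
    cv2.imwrite(n,im); return im
E
python3 - <<'E'
from h import *
fs=[env.grab_frame(n) for n in("scene","top")]
ms=[masks(f,(565,-95)) for f in fs]
ims=[]
for i,n in((slice(0,1),"scene"),(slice(1,2),"top"),(slice(0,2),"both")):
    v,c=fit(fs[i],ms[i],(575,-97),(560,-95)); print(n,v.round(1),round(c,3),"off",(v[:2]-v[2:]).round(1))
ims=[overlay(f,v,f"pics/o{k}.png",40,9) for k,f in enumerate(fs)]
cv2.imwrite("pics/crop.png",cv2.resize(np.hstack(ims),(800,300)))
E
```

```text
filter [([251.0, 174.0, 38.3, 36.4], 0.66)]
cup [([258.1, 200.5, 28.2, 23.0], 0.6)]
filter [([271.0, 216.4, 42.3, 48.7], 0.69)]
cup []
scene [576.3 -99.8 559.3 -95.9] 0.104 off [17. -4.]
top [577.8 -98.  557.4 -88.8] 0.028 off [20.4 -9.1]
both [577.4 -98.7 559.4 -95.9] 0.149 off [18.  -2.7]
```

View pics/crop.png

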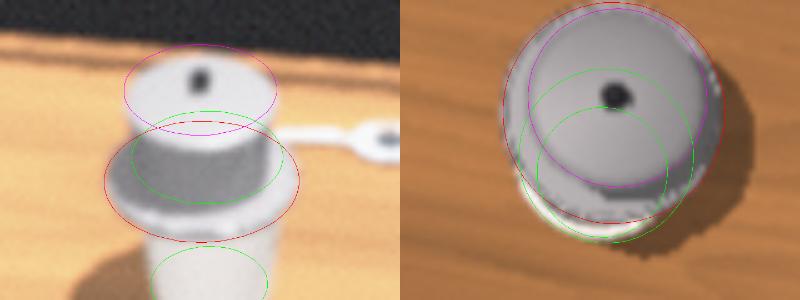

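The crop confirms it: grey filter on the white cup, no blue or purple. It sits about 18 mm off in +x and slightly in −y. Next I'll work out the tool axes and the turn needed for a −x push with the flat side of the shut fingers.

Run:
```python
from h import *
s=env.sense(); M=R.from_euler("xyz",s["tool_rot"],degrees=True).as_matrix(); print(M.round(3))
f=env.grab_frame("wrist"); print("cam in tool",(M.T@(np.array(f["position"])-s["ee_pos"])).round(1),"\ncam axes in tool\n",(M.T@rot(f)).round(2),f["K"][0])
for yv in (1,-1):
    # tool x down, tool y = yv * push
    p=np.array([-18,3.5,0]);p/=np.linalg.norm(p); y=yv*p; x=np.array([0,0,-1.]); T=np.c_[x,y,np.cross(x,y)]
    print(yv,"rotvec in tool",(R.from_matrix(M.T@T).as_rotvec()).round(3), "deg",np.degrees(R.from_matrix(M.T@T).magnitude()).round(1))
print("shift in tool to hover", (M.T@(np.array([640,-105,238])-s["ee_pos"])).round(0))
```

```text
[[ 0.     0.897  0.441]
 [-0.     0.441 -0.897]
 [-1.     0.     0.   ]]
cam in tool [-146.4   83.6   -0.6] 
cam axes in tool
 [[-0.   -0.32  0.95]
 [-0.   -0.95 -0.32]
 [ 1.   -0.    0.  ]] [300.11758904   0.         282.88217167]
1 rotvec in tool [-2.493  0.     0.   ] deg 142.8
-1 rotvec in tool [ 0.649  0.    -0.   ] deg 37.2
shift in tool to hover [   1.  528. -248.]
```

Call:
drive_tool([
  {"y": 0.038,"z": -0.018,"grip": 0},
  {"y": 0.038,"z": -0.018},
  {"y": 0.038,"z": -0.018},
  {"y": 0.038,"z": -0.018},
  {"y": 0.038,"z": -0.018},
  {"y": 0.038,"z": -0.018},
  {"y": 0.038,"z": -0.018},
  {"y": 0.038,"z": -0.018},
  {"y": 0.038,"z": -0.018},
  {"y": 0.038,"z": -0.018},
], squeeze=10)

```text
$.series[0]: bad value
```

Call:
drive_tool([
  {"y": 0.038,"z": -0.018},
  {"y": 0.038,"z": -0.018},
  {"y": 0.038,"z": -0.018},
  {"y": 0.034,"z": -0.014},
  {"wx": 0.13},
  {"wx": 0.13},
  {"wx": 0.13},
  {"wx": 0.13},
  {"wx": 0.13},
  {},
])

```text
$.series[0]: bad value
```

Call:
drive_tool([
  {"x": 0.0,"y": 0.038,"z": -0.018,"wx": 0.0,"wy": 0.0,"wz": 0.0,"grip": 0.0},
], squeeze=10)

```text
time_s: 1.25
ee_pos: [296.6, -532.9, 238.5]
tool_rot: [-62.4, 89.7, -126.8]
contact_force: [-0.0, -0.5, 0.1]
gripper_width: 0.932
```

Call:
drive_tool([
  {"x": 0,"y": 0.038,"z": -0.018,"wx": 0,"wy": 0,"wz": 0,"grip": 0},
  {"x": 0,"y": 0.038,"z": -0.018,"wx": 0,"wy": 0,"wz": 0,"grip": 0},
  {"x": 0,"y": 0.038,"z": -0.018,"wx": 0,"wy": 0,"wz": 0,"grip": 0},
  {"x": 0,"y": 0.038,"z": -0.018,"wx": 0,"wy": 0,"wz": 0,"grip": 0},
  {"x": 0,"y": 0.038,"z": -0.018,"wx": 0,"wy": 0,"wz": 0,"grip": 0},
  {"x": 0,"y": 0.038,"z": -0.018,"wx": 0,"wy": 0,"wz": 0,"grip": 0},
  {"x": 0,"y": 0.038,"z": -0.018,"wx": 0,"wy": 0,"wz": 0,"grip": 0},
  {"x": 0,"y": 0.038,"z": -0.018,"wx": 0,"wy": 0,"wz": 0,"grip": 0},
  {"x": 0,"y": 0.038,"z": -0.018,"wx": 0,"wy": 0,"wz": 0,"grip": 0},
  {"x": 0,"y": 0.038,"z": -0.018,"wx": 0,"wy": 0,"wz": 0,"grip": 0},
])

```text
time_s: 2.25
ee_pos: [564.5, -197.4, 238.9]
tool_rot: [17.1, 90.0, -46.7]
contact_force: [-0.0, -0.6, -0.4]
gripper_width: 0.029
```

Call:
drive_tool([
  {"x": 0,"y": 0.038,"z": -0.018,"wx": 0,"wy": 0,"wz": 0,"grip": 0},
  {"x": 0,"y": 0.038,"z": -0.018,"wx": 0,"wy": 0,"wz": 0,"grip": 0},
  {"x": 0,"y": 0.034,"z": -0.014,"wx": 0,"wy": 0,"wz": 0,"grip": 0},
  {"x": 0,"y": 0,"z": 0,"wx": 0.13,"wy": 0,"wz": 0,"grip": 0},
  {"x": 0,"y": 0,"z": 0,"wx": 0.13,"wy": 0,"wz": 0,"grip": 0},
  {"x": 0,"y": 0,"z": 0,"wx": 0.13,"wy": 0,"wz": 0,"grip": 0},
  {"x": 0,"y": 0,"z": 0,"wx": 0.13,"wy": 0,"wz": 0,"grip": 0},
  {"x": 0,"y": 0,"z": 0,"wx": 0.13,"wy": 0,"wz": 0,"grip": 0},
  {"x": 0,"y": 0,"z": 0,"wx": 0,"wy": 0,"wz": 0,"grip": 0},
  {"x": 0,"y": 0,"z": 0,"wx": 0,"wy": 0,"wz": 0,"grip": 0},
])

```text
time_s: 3.25
ee_pos: [640.2, -105.3, 238.7]
tool_rot: [-17.4, 90.0, -118.2]
contact_force: [0.2, -0.2, -0.1]
gripper_width: 0.006
```

```bash
cat > look.py <<'E'
from h import *
import sys
names=sys.argv[2].split(","); tag=sys.argv[1]; g=eval(sys.argv[3]) if len(sys.argv)>3 else (577,-99,559,-96)
s=env.sense(); M=R.from_euler("xyz",s["tool_rot"],degrees=True).as_matrix(); print(s["time_s"],s["ee_pos"].round(1),"tool y",M[:,1].round(3),"z",M[:,2].round(3),"x",M[:,0].round(3),"F",np.round(s["contact_force"],2))
fs=[env.grab_frame(n) for n in names]; ms=[masks(f,g) for f in fs]
for i in range(len(fs)):
    v,c=fit(fs[i:i+1],ms[i:i+1],g[:2],g[2:]); print(names[i],v.round(1),round(c,3),"off",(v[:2]-v[2:]).round(1))
    cv2.imwrite(f"pics/{tag}_{names[i]}_full.png",fs[i]["pixels"]); overlay(fs[i],v,f"pics/{tag}_{names[i]}.png",*((100,4) if names[i]=="wrist" else (40,9)))
v,c=fit(fs,ms,g[:2],g[2:]); print("all",v.round(1),round(c,3),"off",(v[:2]-v[2:]).round(1))
E
python3 look.py a wrist,scene
```

```text
3.25 [ 640.2 -105.3  238.7] tool y [ 0.982 -0.189 -0.   ] z [-0.189 -0.982  0.   ] x [-0. -0. -1.] F [ 0.24 -0.17 -0.13]
filter [([244.1, 209.5, 83.2, 72.5], 0.56)]
cup []
filter [([253.4, 172.7, 36.7, 32.7], 0.69)]
cup [([258.1, 203.3, 27.9, 22.1], 0.88)]
wrist [577.4 -97.4 554.3 -89.4] 0.493 off [23.1 -8. ]
scene [ 575.4 -100.5  559.4  -96. ] 0.134 off [16.  -4.4]
all [576.4 -98.  559.4 -96. ] 0.65 off [17.  -2.1]
```

View pics/a_wrist_full.png

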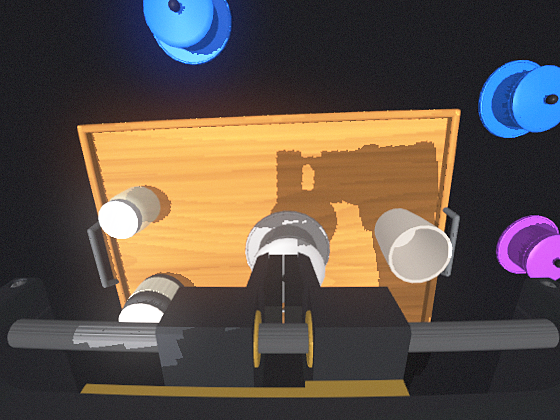

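The wrist picture shows the grey filter flange at (287,243) behind the shut fingers, with nothing in the way of a descent. Next is lining up sideways and going down on the +x side of the filter.

Call:
drive_tool([
  {"x": 0,"y": 0.005,"z": 0.006,"wx": 0,"wy": 0,"wz": 0,"grip": 0},
  {"x": 0.03,"y": 0,"z": 0,"wx": 0,"wy": 0,"wz": 0,"grip": 0},
  {"x": 0.03,"y": 0,"z": 0,"wx": 0,"wy": 0,"wz": 0,"grip": 0},
  {"x": 0.03,"y": 0,"z": 0,"wx": 0,"wy": 0,"wz": 0,"grip": 0},
  {"x": 0.03,"y": 0,"z": 0,"wx": 0,"wy": 0,"wz": 0,"grip": 0},
  {"x": 0.02,"y": 0,"z": 0,"wx": 0,"wy": 0,"wz": 0,"grip": 0},
  {"x": 0.012,"y": 0,"z": 0,"wx": 0,"wy": 0,"wz": 0,"grip": 0},
  {"x": 0,"y": 0,"z": 0,"wx": 0,"wy": 0,"wz": 0,"grip": 0},
  {"x": 0,"y": 0,"z": 0,"wx": 0,"wy": 0,"wz": 0,"grip": 0},
])

```text
time_s: 4.45
ee_pos: [644.7, -112.8, 87.5]
tool_rot: [84.3, 89.9, -16.8]
contact_force: [0.3, -0.5, 0.3]
gripper_width: 0.008
```

```bash
python3 look.py b scene
```

```text
4.45 [ 644.7 -112.8   87.5] tool y [ 0.981 -0.192  0.002] z [-0.192 -0.981  0.   ] x [ 0.001 -0.    -1.   ] F [ 0.27 -0.47  0.32]
filter [([262.4, 190.2, 24.4, 15.1], 0.63)]
cup [([262.0, 203.0, 23.5, 21.2], 0.75)]
scene [ 580.4 -101.5  559.9  -95.3] 0.979 off [20.5 -6.2]
all [ 580.4 -101.5  559.9  -95.3] 0.979 off [20.5 -6.2]
```

View pics/b_scene_full.png

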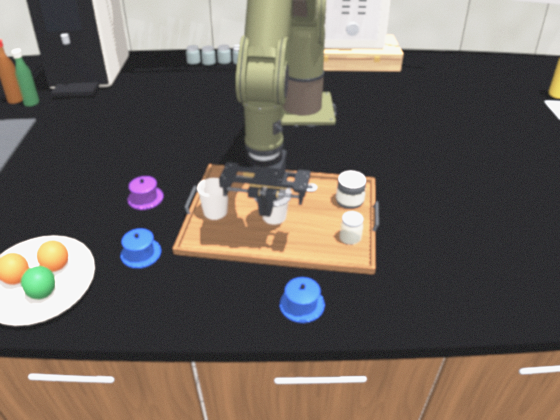

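The scene picture shows the fingers at (267,208), on the near (+x) side of the flange and not touching it. Expected gap is about 14 mm, with about 32 mm of travel to centre. Approaching gently.

Call:
drive_tool([
  {"x": 0.0015,"y": -0.001,"z": 0,"wx": 0,"wy": 0,"wz": 0,"grip": 0},
  {"x": 0,"y": -0.002,"z": 0,"wx": 0,"wy": 0,"wz": 0,"grip": 0},
  {"x": 0,"y": -0.002,"z": 0,"wx": 0,"wy": 0,"wz": 0,"grip": 0},
  {"x": 0,"y": -0.002,"z": 0,"wx": 0,"wy": 0,"wz": 0,"grip": 0},
  {"x": 0,"y": -0.001,"z": 0,"wx": 0,"wy": 0,"wz": 0,"grip": 0},
  {"x": 0,"y": -0.001,"z": 0,"wx": 0,"wy": 0,"wz": 0,"grip": 0},
  {"x": 0,"y": -0.001,"z": 0,"wx": 0,"wy": 0,"wz": 0,"grip": 0},
  {"x": 0,"y": -0.001,"z": 0,"wx": 0,"wy": 0,"wz": 0,"grip": 0},
  {"x": 0,"y": -0.001,"z": 0,"wx": 0,"wy": 0,"wz": 0,"grip": 0},
  {"x": 0,"y": -0.001,"z": 0,"wx": 0,"wy": 0,"wz": 0,"grip": 0},
])

```text
time_s: 5.6
ee_pos: [631.5, -109.8, 85.3]
tool_rot: [92.6, 89.9, -8.5]
contact_force: [0.9, 0.2, -1.1]
gripper_width: 0.006
```

Call:
drive_tool([
  {"x": 0,"y": -0.001,"z": 0,"wx": 0,"wy": 0,"wz": 0,"grip": 0},
  {"x": 0,"y": -0.001,"z": 0,"wx": 0,"wy": 0,"wz": 0,"grip": 0},
  {"x": 0,"y": -0.001,"z": 0,"wx": 0,"wy": 0,"wz": 0,"grip": 0},
  {"x": 0,"y": -0.001,"z": 0,"wx": 0,"wy": 0,"wz": 0,"grip": 0},
  {"x": 0,"y": -0.001,"z": 0,"wx": 0,"wy": 0,"wz": 0,"grip": 0},
  {"x": 0,"y": 0,"z": 0,"wx": 0,"wy": 0,"wz": 0,"grip": 0},
])

```text
time_s: 6.2
ee_pos: [626.1, -108.9, 85.2]
tool_rot: [-52.6, 90.0, -153.6]
contact_force: [1.7, 0.2, 0.7]
gripper_width: 0.004
```

Run:
```python
from h import *
s=env.sense(); print(s["time_s"],s["ee_pos"].round(1),s["contact_force"].round(2))
T=s["ee_pos"]; ims=[]
for n in("scene","wrist"):
    f=env.grab_frame(n); c=proj(f,[[570,-97,90]])[0].astype(int); w=40 if n=="scene" else 100; c=np.clip(c,[w,w*3//4],[560-w,420-w*3//4])
    im=f["pixels"][c[1]-w*3//4:c[1]+w*3//4,c[0]-w:c[0]+w]; ims.append(cv2.resize(im,(400,300),interpolation=cv2.INTER_CUBIC))
cv2.imwrite("pics/c.png",np.hstack(ims))
```

```text
6.2 [ 626.1 -108.9   85.2] [1.72 0.18 0.67]
```

View pics/c.png

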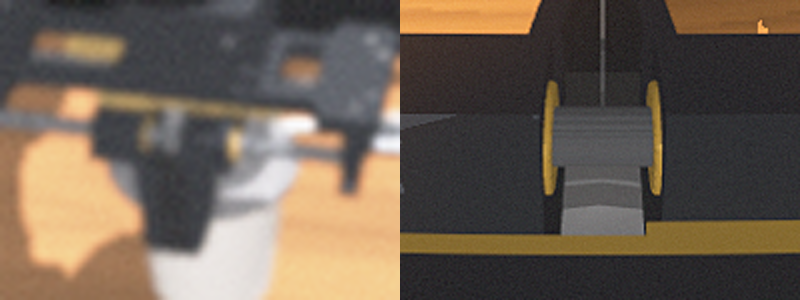

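The left half shows the fingers against the flange, filter flat. Force is 1.7 N, so contact came where predicted. About 13 mm remain; I'll go 11 mm and then back off and look.

Call:
drive_tool([
  {"x": 0,"y": -0.001,"z": 0,"wx": 0,"wy": 0,"wz": 0,"grip": 0},
  {"x": 0,"y": -0.001,"z": 0,"wx": 0,"wy": 0,"wz": 0,"grip": 0},
  {"x": 0,"y": -0.001,"z": 0,"wx": 0,"wy": 0,"wz": 0,"grip": 0},
  {"x": 0,"y": -0.001,"z": 0,"wx": 0,"wy": 0,"wz": 0,"grip": 0},
  {"x": 0,"y": -0.001,"z": 0,"wx": 0,"wy": 0,"wz": 0,"grip": 0},
  {"x": 0,"y": -0.001,"z": 0,"wx": 0,"wy": 0,"wz": 0,"grip": 0},
])

```text
time_s: 6.9
ee_pos: [620.3, -107.8, 85.3]
tool_rot: [52.5, 90.0, -48.5]
contact_force: [0.3, -0.2, -1.3]
gripper_width: 0.003
```

Call:
drive_tool([
  {"x": 0,"y": -0.001,"z": 0,"wx": 0,"wy": 0,"wz": 0,"grip": 0},
  {"x": 0,"y": -0.001,"z": 0,"wx": 0,"wy": 0,"wz": 0,"grip": 0},
  {"x": 0,"y": -0.001,"z": 0,"wx": 0,"wy": 0,"wz": 0,"grip": 0},
  {"x": 0,"y": -0.001,"z": 0,"wx": 0,"wy": 0,"wz": 0,"grip": 0},
  {"x": 0,"y": -0.001,"z": 0,"wx": 0,"wy": 0,"wz": 0,"grip": 0},
  {"x": 0,"y": 0,"z": 0,"wx": 0,"wy": 0,"wz": 0,"grip": 0},
])

```text
time_s: 7.5
ee_pos: [615.3, -106.7, 85.2]
tool_rot: [-77.7, 90.0, -178.8]
contact_force: [0.9, 0.0, 0.4]
gripper_width: 0.01
```

Call:
drive_tool([
  {"x": 0,"y": 0.002,"z": 0,"wx": 0,"wy": 0,"wz": 0,"grip": 0},
  {"x": 0,"y": 0.01,"z": 0,"wx": 0,"wy": 0,"wz": 0,"grip": 0},
  {"x": 0,"y": 0.02,"z": 0,"wx": 0,"wy": 0,"wz": 0,"grip": 0},
  {"x": -0.035,"y": 0,"z": 0,"wx": 0,"wy": 0,"wz": 0,"grip": 0},
  {"x": -0.04,"y": 0,"z": 0,"wx": 0,"wy": 0,"wz": 0,"grip": 0},
  {"x": -0.04,"y": 0,"z": 0,"wx": 0,"wy": 0,"wz": 0,"grip": 0},
  {"x": -0.035,"y": 0,"z": 0,"wx": 0,"wy": 0,"wz": 0,"grip": 0},
  {"x": 0,"y": 0,"z": 0.045,"wx": 0,"wy": 0,"wz": 0,"grip": 0},
  {"x": 0,"y": 0,"z": 0.045,"wx": 0,"wy": 0,"wz": 0,"grip": 0},
  {"x": 0,"y": 0,"z": 0.045,"wx": 0,"wy": 0,"wz": 0,"grip": 0},
])

```text
time_s: 8.5
ee_pos: [620.4, -246.5, 235.6]
tool_rot: [-64.2, 90.0, -165.2]
contact_force: [0.6, 0.0, -0.0]
gripper_width: 0.004
```

Call:
drive_tool([
  {"x": 0,"y": 0,"z": 0.045,"wx": 0,"wy": 0,"wz": 0,"grip": 0},
  {"x": 0,"y": 0,"z": 0.045,"wx": 0,"wy": 0,"wz": 0,"grip": 0},
  {"x": 0,"y": 0,"z": 0.045,"wx": 0,"wy": 0,"wz": 0,"grip": 0},
  {"x": 0,"y": 0,"z": 0.03,"wx": 0,"wy": 0,"wz": 0,"grip": 0},
  {"x": 0,"y": 0,"z": 0,"wx": 0,"wy": 0,"wz": 0,"grip": 0},
])

```text
time_s: 9.0
ee_pos: [585.2, -414.4, 234.7]
tool_rot: [-24.8, 89.7, -126.4]
contact_force: [-0.1, -0.2, 0.2]
gripper_width: 0.008
```

```bash
python3 look.py d scene,top,wrist "(561,-97,559,-96)"
python3 - <<'E'
import cv2,numpy as np
cv2.imwrite("pics/d.png",np.hstack([cv2.resize(cv2.imread(f"pics/d_{n}.png"),(400,300)) for n in("scene","top")]))
E
```

```text
9.0 [ 585.2 -414.4  234.7] tool y [ 0.98  -0.201 -0.002] z [-0.201 -0.98   0.005] x [-0.003 -0.004 -1.   ] F [-0.09 -0.19  0.17]
filter []
cup [([257.3, 197.5, 30.0, 25.4], 0.77), ([170.6, 166.7, 209.3, 106.7], 0.58)]
filter [([270.4, 225.2, 44.7, 46.9], 0.77)]
cup []
filter [([0.0, 232.6, 63.5, 64.9], 0.78)]
cup [([23.4, 218.5, 64.6, 53.4], 0.73)]
scene [556.1 -96.8 560.6 -95. ] 0.027 off [-4.5 -1.9]
top [560.  -95.5 555.1 -87.6] 0.035 off [ 4.9 -7.9]
wrist [560.5 -93.9 561.4 -91.2] 0.403 off [-0.9 -2.7]
all [560.1 -94.6 561.6 -94.2] 0.515 off [-1.5 -0.4]
```

View pics/d.png

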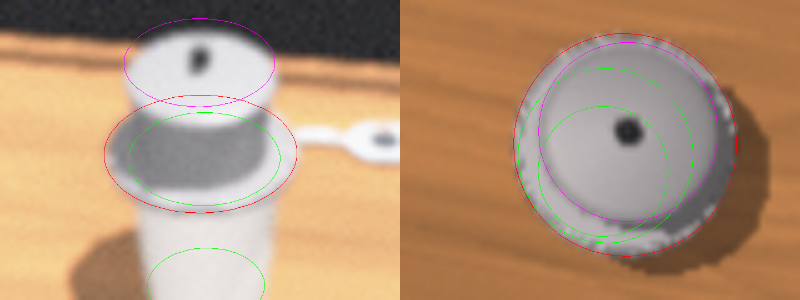

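Left crop: filter flat, flange at x 108–296 and cup wall at 140–275, about 2–3 mm off sideways. Right crop: flange covers the cup all round. To pin down the cup in the same camera's frame, I'll fit the white crescent in the first top picture and compare the flange and lid ellipses there.

```bash
cat > chk.py <<'E'
from h import *
f=env.grab_frame("top"); f2=env.grab_frame("scene"); print(env.sense()["time_s"])
# cup from first top picture: white rim crescent outside flange
g=dict(f); g["pixels"]=cv2.imread("pics/top.png")
def nonwood(im): # saturation-low mask
    h=cv2.cvtColor(im,cv2.COLOR_BGR2HSV); return ((h[...,1]<70)&(h[...,2]>70)).astype(float)
def region(f,c,r):
    m=np.zeros((420,560)); p=proj(f,[[*c,90]])[0]; cv2.circle(m,tuple(int(i) for i in p),r,1,-1); return m
def run(F,parts,free,x0):
    W=region(F,(565,-96),38); N=nonwood(F["pixels"])*W
    def cost(v):
        s=np.zeros((420,560)); 
        for k,pr in enumerate(parts): s=np.maximum(s,sil(F,v[2*k:2*k+2],pr))
        return np.abs(s*W-N).sum()
    x0=np.array(x0,float); sx=np.vstack([x0]+[x0+8*e for e in np.eye(len(x0))])
    r=minimize(cost,x0,method="Nelder-Mead",options=dict(initial_simplex=sx,xatol=.1,fatol=.1)); return r.x.round(1),r.fun.round(1)
print("top before",run(g,[FIL,CUP],0,[577,-98,559,-96]))
print("top now",run(f,[FIL,CUP],0,[560,-96,559,-96]))
g2=dict(f2); g2["pixels"]=cv2.imread("pics/scene.png")
for n,F in(("scene before",g2),("scene now",f2)): print(n,run(F,[FIL,CUP],0,[577 if F is g2 else 560,-97,559,-96]))
E
python3 chk.py
```

```text
9.55
top before (array([576.8, -97.5, 560.8, -93.7]), np.float64(59.6))
top now (array([559.7, -95.2, 559.1, -90.9]), np.float64(55.0))
scene before (array([581.7, -97.9, 564.4, -94.8]), np.float64(195.2))
scene now (array([561.5, -95.2, 564.4, -94.9]), np.float64(166.5))
```

All estimates agree within tolerance. The offset is (−1.1, −1.5) from top and (−2.9, −0.3) from scene, and the cup has not moved. One last comparison of the bystanders against the first pictures, then hand in.

Run:
```python
from h import *
f=env.grab_frame("top"); A=cv2.imread("pics/top.png")
for q,p in dict(milk_can=(200,275),jar=(209,212),spare_cup=(361,261),spoon=(270,305)).items():
    w=42 if q=="spoon" else 26
    c=[cv2.cvtColor(i[p[1]-w:p[1]+w,p[0]-w:p[0]+w],cv2.COLOR_BGR2GRAY).astype(np.float32) for i in(A,f["pixels"])]
    print(q,np.round(cv2.phaseCorrelate(*c),2))if 0 else print(q,cv2.phaseCorrelate(*c))
s=env.sense(); print(s["time_s"],s["contact_force"].round(2)); print(env.finish_job())
```

```text
milk_can ((0.001112011897031806, 0.014027141411251165), 0.992588386941185)
jar ((0.007297174226337688, 0.05752707464341711), 1.004494992875595)
spare_cup ((0.002419191755230088, 0.0065889375091678914), 0.9977047018226446)
spoon ((0.0706105247969262, -0.05476315248799324), 0.8645330170054495)
9.6 [ 0.29  1.06 -0.26]
the job is handed in; nothing more can be done
None
```

I pushed the grey filter about 17 mm back to the middle of the cup with the side of the shut fingertips against its flange edge. Then I backed away, raised the arm clear and handed the job in at about 9.6 s.

- **Centring:** the colour-silhouette fits put the filter 2 mm (top camera) and 3 mm (scene camera) off the cup's axis; the limit is 7 mm. The finger position at the end of the push agrees with this.
- **Disagreement:** the network-mask fits were unreliable now that the filter hides most of the cup. The top one gave (4.9, −7.9) mm with no cup mask, and the scene one gave (−4.5, −1.9) mm with no filter mask. I set both aside.
- **Flatness:** the filter looked flat on the rim in the scene crop. I did not measure its tilt or height.
- **Forces:** the readings taken at the end of each pushing call were no more than about 2 N. Peaks within a call were not logged.
- **Cup and bystanders:** the cup's position in the scene camera matched before and after to 0.1 mm. The can, jar, spare cup and spoon shifted less than 0.1 px in the top view.

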